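# Prop the kit case open and load the tall resistor block

## Task

Open the flip-top kit case: raise its lid and lock the folding stay at its right-hand side by pushing the knuckle past straight until it stops, so that the lid stays up unaided. Then take the tall ceramic block out of the slotted stand and stand it upright on the floor of the empty left-hand bay of the case. Leave the lid locked open and all the other parts where they are.

Things in the scene. Friction and masses are not known exactly. Their poses are not given: they have to be found in the camera images.
- lid (a joint): Lid of the grey plastic kit case, a 180 x 240 x 10 mm slab of about 0.4 kg hinged along the far upper rim. 0 = shut, grows as it opens; 1.36 rad (78 deg) is the most the stay allows, and where it stands when locked. The hinge is stiff (0.2 N m): unlocked above about 1.2 rad the lid waits where it is left, lower down it falls shut.
- lid_tongue (a point): Grip point on the black pull tongue that sticks out from the middle of the lid's front edge. The tongue is 24 mm wide (along the hinge), 10 mm thick and stands out 41 mm; the point is 26 mm out from the lid's edge, mid-width and mid-thickness, 206 mm from the hinge line. Axes are the lid's: x from tongue to hinge, y along the hinge.
- case_hinge (a point): Middle of the hinge line on the case's far upper rim, 70 mm above the table. Axes are the case's: x from the front of the case to the hinge, y to the left along the hinge, z up. The case is fixed, 180 (x) x 240 (y) x 70 mm, origin 90 mm in front of this point.
- stay_knob (a point): Steel cross knob at the stay's knuckle: a bar 12 mm thick sticking out 44 mm sideways (case -y) from the outside of the case's right-hand wall; this point is on its axis, 13 mm from its free end. The stay's links lie within 8 mm of the wall. Lid shut: the knob lies beside the front of the case. Locked: it is 53 mm in front of the hinge line and 38 mm above it.
- stay_upper (a joint): Knuckle of the stay: 0 folded (lid shut), 2.735 rad straight (gives way), 2.915 stop past straight = locked: then pressing the lid shut only loads the stop, but knocking it backwards can unlock it. With the lid at 1.27 rad the knob is some 23 mm short of straight; a few N away from the robot and down (case x 0.85, z -0.53) passes straight and stops about 7 mm beyond.
- bay_floor (a point): Point on the floor of the case's left-hand bay, which is empty, midway between its side walls and 5 mm in front of the middle of the case. Axes as the case's. From this point the bay's inside runs from -80 to +90 mm in x and from -66 to +66 mm in y; its floor is 6 mm above the table, the outer walls rise 64 mm above the floor and the divider on its right 45 mm.
- block_center (a point): Centre of the tall ceramic block, a plain beige brick 14 (x) x 48 (y) x 36 (z) mm, 60 g, with two tiny metal tabs on top. It stands upright in one of the stand's grooves, its long side along the groove; its lower 8.5 mm are between the ribs, 27 mm stand free above them. Which groove it is in varies; it is twice as tall as the other ceramic block.
- stand: Wooden slotted stand, fixed, 150 (x) x 64 (y) x 20.5 mm high, six grooves 17 mm wide along its y at 24 mm pitch, groove floors 12 mm above the table. Origin at the centre of its underside.
- short_block: Short ceramic block, 14 x 48 x 18 mm, in another groove of the stand; stays there. Origin at the centre of its underside.
- fuse_holder: Red plastic fuse holder, 14 x 40 x 20 mm with a round 13 mm cap on top (32 mm overall height), in another groove of the stand; stays there. Origin at the centre of its underside.
- block: The tall ceramic block again; this origin is the centre of its underside.
- board: Bare green circuit board, 75 x 100 x 4 mm, flat on the table; stays. Origin at the centre of its underside.
- toggle: Chrome toggle switch, 28 x 20 x 20 mm body with a bush and bat, 45 mm tall, on the table; stays. Origin at the centre of its underside.
- grommet_cup: Black rubber grommet cup, 60 mm wide, 45 mm high, on the table between the case and the stand; stays. Origin at the centre of its underside.
- choke: Dark metal round choke, 38 mm diameter, 30 mm high, in the case's right-hand bay; stays. Origin at the centre of its underside.
- stay_lower (a joint): Stay's lower link, 78 mm from its pivot on the outside of the case's right-hand wall (100 mm in front of the hinge line, 25 mm below it) to the knuckle. 0 = lid shut; grows as it swings up. The upper link, also 78 mm, is pinned to the lid's side 110 mm from the hinge line. While unlocked the knuckle is in front of the straight line between these two pivots.

How it is judged:
By the outcome, as a careful person would: the job done as asked, in the order asked, and still so for the second after the job is handed in, with the robot touching nothing.
It also fails if it takes over 67 s, if anything falls off the work surface, if the arm or the gripper's body presses on something with over 40 N, if the wrist force passes 120 N, or if a joint passes its speed limit or range.

## Robot

A 6-joint arm with a two-finger parallel gripper is mounted at the origin on the work surface. World frame = base frame: x ahead of the robot, y to its left, z up, the work surface at z = 0. Lengths are in m, angles in rad, forces in N, time in s.
With the tool pointing down it reaches from about 0.35 to 0.8 m from the base axis. Payload 7.3 kg.
Tool frame: the origin (TCP) lies at the very end of the fingers, on their centre line; the grasp point (between the pads) lies arm.hold_point_z behind it (arm.hold_point_z is the distance from the TCP to the grasp point, in m); z points along the fingers, y is the line along which they close (so a half turn about z gives the same grasp; the last joint's range is limited). The gripper opens to 85 mm and grips with 20 to 120 N. Pads are 22 mm wide; open, the fingers measure 114 mm over their backs; the gripper's body (76 mm by 85 mm) begins 54 mm behind the grasp point. The pads swing forward as they close: fully open they stand 13 mm farther back than shut.
Start: joints at [1.162, 0.342, 1.524, -0, 1.275, -0.146], TCP at [0.136, 0.507, 0.231] pointing down, gripper open.
Joint ranges: [-2.53, 2.53], [-0.77, 2.02], [0.04, 2.7], [-1, 4.14], [0.28, 2.66], [-3.11, 3.11]. Speed limits (rad/s): [2.57, 2.57, 3.14, 3.14, 3.14, 3.14].

## Interface

Orientations are given as a 3x3 rotation matrix whose columns are the frame's x, y, z axes.
In Python, from bench import arm gives the robot as it stands.
- The arm moves only by the tool arm_command, never from a script. Its argument "targets" is a list that holds one entry, the list of rows, each a list of 4 numbers: the shift along the tool's x, y, z in m, then the turn about the tool's z in rad. A call has 1 to 12 rows; each row is the pose to reach, as a shift and turn from the pose commanded when the call began, along the tool's axes at that moment; what a row does not reach only later rows make up. A row lasts 1/12 s, in which the tool goes at most 41.7 mm and 7.16 degrees, less where a joint would pass 70% of its speed; a pose out of reach is approached as far as the arm can. A call with a gripper value outside its range is refused whole. "gripper" is the closure, from 0 (fully open) to 1 (shut), set as the call begins (left out, the last holds). The fingers move at their own pace and stop on an object; "force" is the grip in N (left out, the last holds). Time passes only in rows, so rows that repeat a pose let the fingers close. It gives the time, the measured TCP pose, the force and the opening at its end, in the units of the state.
- arm.read_state(): the state, without advancing time (a new reading comes with each control period).
- arm.snapshot(name): name is "scene" or "top"; returns (picture, depth): 480x640x3 uint8, red, green, blue; 480x640 float32, m along the optical axis (not along the pixel's ray), 0 where there is no reading.
- arm.get_calibration(name): a dict with "vertical_fov" (degrees; the focal length in pixels is half the picture's height over the tangent of half this angle, whatever the lens; pixels are square), "cx", "cy" (the principal point, pixels), "dist_coeffs" ([k1, k2, p1, p2, k3] as OpenCV has them; the pictures are not rectified), "world_from_camera" (4x4, takes a point from camera to world coordinates). Camera axes: x right, y down, z forward; pixel columns grow to the right and rows downward; lengths in m; the calibration is good to about 2 mm. A picture is of the moment at which its call begins. get_calibration takes no time and is no camera call.
- arm.hand_in(): hands the job in, once; it reports no verdict.
The state is a dict: "clock": time; "q": joint angles; "qd": joint speeds; "effort": joint torques, N m; "tool_pos": TCP position; "ee_rot": TCP orientation; "contact_force": force on the tool from outside, world axes, zero at the start; "wrist_torque": the same for the moment, N m; "width": finger opening in m.
Only numpy, scipy, OpenCV 4.12 (cv2) and the standard library are available. Lean on these libraries where they do the work, as an engineer would, in place of code of your own. Each camera call takes 0.05 s, during which the arm holds its last target. There are 200 camera calls.

## Working session

There is one attempt and no reset: what is moved stays moved. The work goes in short steps, Python scripts to look and compute and a tool call to move; the robot and the scene stay as the last step left them, time stands still between calls to the robot, and variables do not carry over. Pictures are saved under pics/ and viewed, on a budget of 10 in all, crops included, one or two more only if the job needs it, and the job is handed in when it is done.

Besides the shell and the picture viewer there is one more tool, called by a JSON object that holds its "method" and its "body". arm_command: Moves the arm, as the interface text tells. Its arguments: {"type":"object","properties":{"targets":{"type":"array"},"gripper":{"type":"number"},"force":{"type":"number"}},"required":["targets"]}

```bash
ls; mkdir -p pics; python3 - <<'E'
from bench import arm
import cv2,numpy as np
print(arm.read_state(), arm.hold_point_z)
for n in("scene","top"):
    p,d=arm.snapshot(n); c=arm.get_calibration(n); print(n,c)
    cv2.imwrite(f"pics/{n}0.png",p[:,:,::-1]); np.save(f"pics/{n}0.npy",d)
E
```

```text
pics
{'clock': 0.0, 'q': array([ 1.16201811e+00,  3.42714114e-01,  1.52502135e+00,  5.31420151e-05,
        1.27537362e+00, -1.45994103e-01]), 'qd': array([ 6.34968743e-04, -4.45065901e-04, -7.35717613e-05,  6.33877220e-04,
       -1.98896626e-03,  2.69812999e-04]), 'effort': array([ 1.45943450e-03, -4.33668995e+01, -2.46009099e+01,  7.44687810e-06,
        7.89137150e-03,  5.36694529e-06]), 'tool_pos': array([0.13618154, 0.5066237 , 0.23062891]), 'ee_rot': array([[-9.65666375e-01,  2.59784585e-01, -6.49411216e-04],
       [ 2.59785255e-01,  9.65665439e-01, -1.37127114e-03],
       [ 2.70878864e-04, -1.49289789e-03, -9.99998849e-01]]), 'contact_force': array([-0.15717592, -0.15382236,  0.50999298]), 'wrist_torque': array([ 0.01244693, -0.01329827,  0.081773  ]), 'width': 0.08537173990216243} 0.0187
scene {'vertical_fov': 42.330767331350614, 'cx': 316.73781272428374, 'cy': 250.39692792773894, 'dist_coeffs': array([-0.0533738,  0.       ,  0.       ,  0.       ,  0.       ]), 'world_from_camera': array([[-0.56948767,  0.44715681, -0.68973515,  1.42286915],
       [ 0.82198941,  0.30555454, -0.48059322,  0.63556743],
       [-0.00414883, -0.8406469 , -0.54156771,  0.75285037],
       [ 0.        ,  0.        ,  0.        ,  1.        ]])}
top {'vertical_fov': 50.92006068516224, 'cx': 313.0002528069883, 'cy': 242.92276037165976, 'dist_coeffs': array([-0.08264383,  0.        ,  0.        ,  0.        ,  0.        ]), 'world_from_camera': array([[ 0.06476628, -0.97114265,  0.22953712,  0.32125745],
       [-0.99788134, -0.06445222,  0.00887336,  0.0050586 ],
       [ 0.00617688, -0.2296255 , -0.97325946,  1.10431794],
       [ 0.        ,  0.        ,  0.        ,  1.        ]])}
```

View pics/scene0.png

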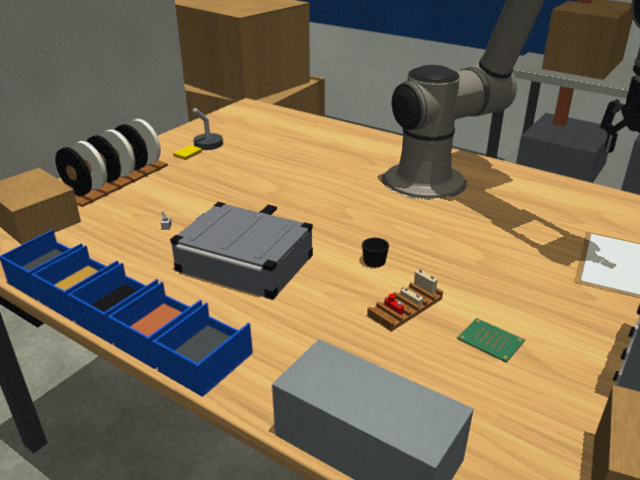

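View pics/top0.png

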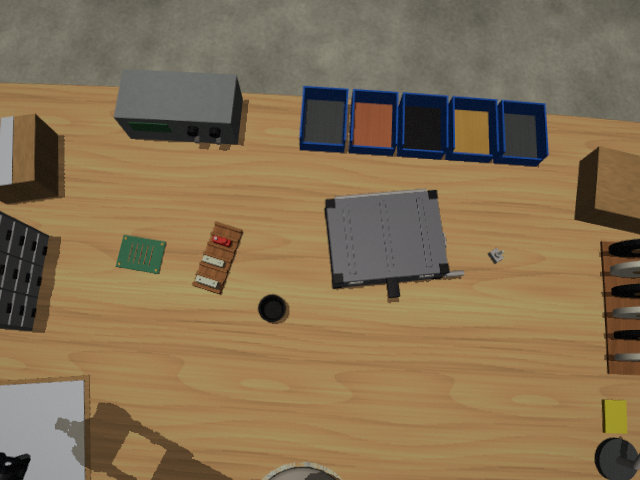

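The scene view shows the shut case (~245,245), the stand (405,300) with the tall block at its near-robot end (426,281), and the cup (375,252). In the top view the lid spans (327,197)-(447,286), tongue (392,290), knob (455,274), tall block about (209,282), short block (213,261) and red holder (222,240).

```bash
cat > h.py <<'E'
import cv2,numpy as np
from bench import arm
def K(c):
    f=240/np.tan(np.radians(c["vertical_fov"]/2)); return np.array([[f,0,c["cx"]],[0,f,c["cy"]],[0,0,1]])
def cloud(n,d):
    c=arm.get_calibration(n); v,u=np.mgrid[0:480,0:640]
    uv=np.stack([u,v],-1).reshape(-1,1,2).astype(np.float64)
    r=cv2.undistortPoints(uv,K(c),c["dist_coeffs"])[:,0]
    P=np.c_[r,np.ones(len(r))]*d.reshape(-1,1); T=c["world_from_camera"]
    return (P@T[:3,:3].T+T[:3,3]).reshape(480,640,3)
def ray(n,px,z):
    c=arm.get_calibration(n); T=c["world_from_camera"]
    r=cv2.undistortPoints(np.array(px,float).reshape(-1,1,2),K(c),c["dist_coeffs"])[:,0]
    D=np.c_[r,np.ones(len(r))]@T[:3,:3].T; o=T[:3,3]
    return o+D*((z-o[2])/D[:,2])[:,None]
def rect(Q):
    r=cv2.minAreaRect((Q[:,:2]*1000).astype(np.float32)); return r
E
python3 - <<'E'
from h import *
np.set_printoptions(precision=4,suppress=True)
d=np.load("pics/top0.npy"); p=cv2.imread("pics/top0.png"); X=cloud("top",d)
def sub(a,b,c,e): 
    m=np.zeros((480,640),bool); m[b:e,a:c]=1; return m
m=sub(320,180,470,300)
z=X[...,2]
print("lid z hist",np.histogram(z[m],bins=np.arange(0,.1,.005)))
L=m&(z>.07); L=cv2.morphologyEx(L.astype(np.uint8),cv2.MORPH_OPEN,np.ones((15,15)))>0
print("lid",rect(X[L]),cv2.boxPoints(rect(X[L])), np.median(z[L]))
t=sub(380,287,405,302)&(z>.05); print("tongue",X[t].mean(0),X[t].min(0),X[t].max(0),t.sum())
k=sub(447,262,475,285)&(z>.02); print("knob",rect(X[k]),cv2.boxPoints(rect(X[k])),X[k].max(0),k.sum())
s=sub(188,215,248,300)
print("stand",rect(X[s&(z>.012)]))
hsv=cv2.cvtColor(p,cv2.COLOR_BGR2HSV); b=s&(hsv[...,1]<90)&(hsv[...,2]>110)
n,lab,st,ce=cv2.connectedComponentsWithStats(b.astype(np.uint8))
for i in range(1,n):
    if st[i,4]>15: q=X[lab==i]; print(st[i],np.median(q,0),rect(q[q[:,2]>np.median(q[:,2])-.006]))
b=s&(z>.04); print("tall",b.sum(),rect(X[b]),cv2.boxPoints(rect(X[b])),np.median(z[b]))
g=sub(110,230,175,280)&(hsv[...,0]>40)&(hsv[...,0]<90)&(hsv[...,1]>80);print("board",rect(X[g]))
c=sub(250,285,295,330)&(z>.03);print("cup",rect(X[c]))
E
```

```text
lid z hist (array([3523,  114,   37,   43,   59,   29,   43,   67,   97,   43,   50,
         36,   46,   78,  268, 4341, 5319,  107,    0]), array([0.   , 0.005, 0.01 , 0.015, 0.02 , 0.025, 0.03 , 0.035, 0.04 ,
       0.045, 0.05 , 0.055, 0.06 , 0.065, 0.07 , 0.075, 0.08 , 0.085,
       0.09 , 0.095]))
lid ((508.8480224609375, -133.30052185058594), (263.1788024902344, 384.7998352050781), 87.95870208740234) [[ 311.883  -257.9532]
 [ 696.4387 -271.6597]
 [ 705.813    -8.6479]
 [ 321.2574    5.0586]] 0.08024162431111392
tongue [ 0.471  -0.1556  0.0798] [ 0.4601 -0.1684  0.0699] [ 0.482  -0.1428  0.0847] 129
knob ((439.91229248046875, -145.03262329101562), (37.874778747558594, 380.7766418457031), 32.647823333740234) [[ 321.2575    5.0586]
 [ 526.6765 -315.5562]
 [ 558.5671 -295.1238]
 [ 353.1481   25.491 ]] [0.5408 0.0051 1.1043] 119
stand ((474.2713623046875, 117.30474090576172), (343.8171691894531, 160.7470703125), 61.32037353515625)
[202 255  22  12 137] [0.5212 0.2303 0.0297] ((433.9461669921875, 121.96563720703125), (323.395263671875, 29.656890869140625), 51.29220199584961)
[195 275  23  12 134] [0.4734 0.235  0.0482] ((473.66650390625, 235.94496154785156), (47.746307373046875, 12.786571502685547), 76.00200653076172)
tall 200 ((420.3016357421875, 150.93499755859375), (336.90692138671875, 104.17498016357422), 38.642948150634766) [[256.2038  86.4247]
 [321.2574   5.0586]
 [584.3995 215.4453]
 [519.3458 296.8114]] 0.04793538788148144
board ((458.07257080078125, 220.97845458984375), (502.2535400390625, 95.39612579345703), 68.39453125)
cup ((394.41571044921875, 50.97572326660156), (162.80624389648438, 57.759788513183594), 51.64754104614258)
```

```bash
python3 - <<'E'
from h import *
np.set_printoptions(precision=4,suppress=True)
d=np.load("pics/top0.npy"); p=cv2.imread("pics/top0.png"); X=cloud("top",d); z=X[...,2].copy(); z[d<=0]=-1; z[z>.2]=-1
def sub(a,b,c,e): 
    m=np.zeros((480,640),bool); m[b:e,a:c]=1; return m
m=sub(320,180,470,300)
L=cv2.morphologyEx((m&(z>.072)).astype(np.uint8),cv2.MORPH_CLOSE,np.ones((5,5)))
L=(cv2.morphologyEx(L,cv2.MORPH_OPEN,np.ones((15,15)))>0)&(z>.072)
print("lid",rect(X[L]),cv2.boxPoints(rect(X[L])).round(1).tolist())
A=np.c_[X[L][:,:2],np.ones(L.sum())];print("plane",np.linalg.lstsq(A,X[L][:,2],rcond=None)[0])
k=sub(447,262,475,285)&(z>.02); print("knob",rect(X[k]),cv2.boxPoints(rect(X[k])).round(1).tolist(),np.median(X[k],0),X[k][:,2].max(),k.sum())
s=sub(188,215,248,300)
q=X[s&(z>.012)];print("stand",rect(q),cv2.boxPoints(rect(q)).round(1).tolist())
b=s&(z>.042); q=X[b];print("tall",b.sum(),rect(q),np.median(q,0))
c=sub(250,285,295,330)&(z>.035);print("cup",rect(X[c]))
r=sub(205,225,245,255)&(z>.03);print("fuse",rect(X[r]),z[r].max())
E
```

```text
lid ((592.975830078125, -138.7193603515625), (191.0079345703125, 245.08050537109375), 8.081284523010254) [[481.20001220703125, -30.799999237060547], [515.5999755859375, -273.5], [704.7999877929688, -246.60000610351562], [670.2999877929688, -4.0]]
plane [-0.0054 -0.0002  0.0833]
knob ((526.7545776367188, -289.0107727050781), (47.67457962036133, 20.8776912689209), 80.90032196044922) [[512.7000122070312, -310.8999938964844], [533.2999877929688, -314.20001220703125], [540.7999877929688, -267.1000061035156], [520.2000122070312, -263.79998779296875]] [ 0.5258 -0.2903  0.0419] 0.0844488853475156 116
stand ((533.1795654296875, 224.25057983398438), (65.90229034423828, 152.2421875), 76.67928314208984) [[451.5, 209.6999969482422], [599.7000122070312, 174.60000610351562], [614.7999877929688, 238.8000030517578], [466.70001220703125, 273.8999938964844]]
tall 175 ((515.6425170898438, 217.45431518554688), (47.73087692260742, 111.81277465820312), 66.0902328491211) [0.4746 0.2325 0.0478]
cup ((426.6130065917969, 92.73970031738281), (57.27256393432617, 57.0319938659668), 4.351990699768066)
fuse ((568.0628662109375, 216.19857788085938), (39.52951431274414, 14.127360343933105), 75.62881469726562) 0.04680241091360293
```

{"method": "arm_command", "body": {"targets": [[[-0.341,-0.174,0,-0.2],[-0.341,-0.174,0,-0.405],[-0.341,-0.174,0,-0.405],[-0.341,-0.174,0,-0.405],[-0.341,-0.174,0,-0.405],[-0.341,-0.174,0,-0.405],[-0.341,-0.174,0,-0.405],[-0.341,-0.174,0,-0.405],[-0.341,-0.174,0,-0.405],[-0.5,-0.551,0,-0.405],[-0.5,-0.551,0,-0.405],[-0.5,-0.551,0,-0.405]]], "gripper": 0.4, "force": 40}}

```text
clock: 1.1
tool_pos: [0.4253, 0.1399, 0.2308]
ee_rot: [[-0.99, -0.142, -0.001], [-0.142, 0.99, -0.0], [0.001, 0.0, -1.0]]
contact_force: [1.5, -0.6, 0.5]
width: 0.0511
```

```bash
cat >> h.py <<'E'
def go(x,y,z,yaw):
    "shift in tool axes and turn to reach world TCP xyz with tool-y heading yaw (deg)"
    s=arm.read_state(); R=s["ee_rot"]; dl=R.T@(np.array([x,y,z])-s["tool_pos"])
    cur=np.degrees(np.arctan2(R[1,1],R[0,1])); t=-((yaw-cur+90)%180-90)
    print("pos",s["tool_pos"].round(4),"yaw",round(cur,1),"w",round(s["width"],4),"t",round(s["clock"],2),"F",s["contact_force"].round(1)," -> shift",dl.round(4),"turn",round(np.radians(t),3))
ex=np.array([.9901,.1405]); ey=np.array([-.1405,.9901]); H=np.array([.6821,-.1261])
def case(x,y): return H+x*ex+y*ey   # hinge-based case coords -> world xy
E
python3 -c "
from h import *
go(*case(-.208,0),.13,98.1)"
```

```text
pos [0.4253 0.1399 0.2308] yaw 98.2 w 0.0511 t 1.1 F [ 1.5 -0.6  0.5]  -> shift [-0.0086 -0.2995  0.1008] turn 0.001
```

{"method": "arm_command", "body": {"targets": [[[-0.0086,-0.2995,0.05,0],[-0.0086,-0.2995,0.1,0],[-0.0086,-0.2995,0.1,0],[-0.0086,-0.2995,0.1,0],[-0.0086,-0.2995,0.1,0],[-0.0086,-0.2995,0.1,0],[-0.0086,-0.2995,0.1,0],[-0.0086,-0.2995,0.1,0],[-0.0086,-0.2995,0.1,0],[-0.0086,-0.2995,0.1,0],[-0.0086,-0.2995,0.1,0],[-0.0086,-0.2995,0.1,0]]]}}

```text
clock: 2.1
tool_pos: [0.4762, -0.1522, 0.1317]
ee_rot: [[-0.99, -0.143, 0.0], [-0.143, 0.99, 0.0], [-0.0, 0.0, -1.0]]
contact_force: [-0.5, 0.6, -0.2]
width: 0.051
```

```bash
python3 - <<'E'
from h import *
go(*case(-.208,0),.0575,98.1)
a,_=arm.snapshot("scene"); b,_=arm.snapshot("top")
a=cv2.resize(a[150:310,150:350],None,fx=2.5,fy=2.5); b=cv2.resize(b[210:370,320:480],None,fx=2.5,fy=2.5)
cv2.imwrite("pics/m1.png",np.hstack([a,b[:400,:300]])[:,:,::-1])
E
```

```text
pos [ 0.4762 -0.1522  0.1317] yaw 98.2 w 0.051 t 2.1 F [-0.5  0.6 -0.2]  -> shift [ 0.0005 -0.0031  0.0742] turn 0.002
```

View pics/m1.png

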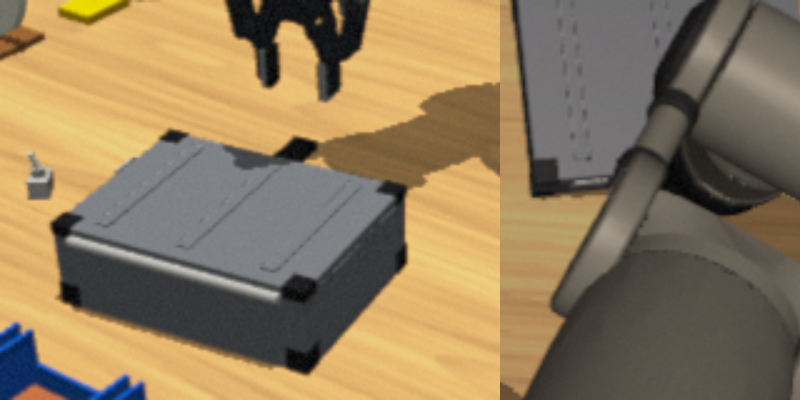

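The scene crop shows the two fingers (267,80) and (328,95) straddling the tongue (298,150), so I go down and grip.

{"method": "arm_command", "body": {"targets": [[[0,-0.003,0.03,0],[0,-0.003,0.055,0],[0,-0.003,0.074,0],[0,-0.003,0.074,0],[0,-0.003,0.074,0],[0,-0.003,0.074,0]]]}}

```text
clock: 2.7
tool_pos: [0.4775, -0.1562, 0.0585]
ee_rot: [[-0.99, -0.143, 0.002], [-0.143, 0.99, -0.001], [-0.002, -0.001, -1.0]]
contact_force: [0.9, -0.2, 0.0]
width: 0.0515
```

{"method": "arm_command", "body": {"targets": [[[0,0,0,0],[0,0,0,0],[0,0,0,0],[0,0,0,0],[0,0,0,0],[0,0,0,0],[0,0,0,0]]], "gripper": 1, "force": 30}}

```text
clock: 3.28
tool_pos: [0.4774, -0.1565, 0.0586]
ee_rot: [[-0.99, -0.142, 0.002], [-0.142, 0.99, -0.001], [-0.002, -0.001, -1.0]]
contact_force: [-1.2, 1.7, 5.8]
width: 0.0236
```

{"method": "arm_command", "body": {"targets": [[[-0.0007,0,-0.0124,0],[-0.0021,0,-0.0247,0],[-0.0043,0,-0.0369,0],[-0.0072,0,-0.049,0],[-0.0108,0,-0.0609,0],[-0.0151,0,-0.0725,0],[-0.0201,0,-0.0839,0],[-0.0257,0,-0.095,0],[-0.0321,0,-0.1057,0],[-0.039,0,-0.1159,0],[-0.0466,0,-0.1258,0],[-0.0547,0,-0.1352,0]]], "force": 40}}

```text
clock: 4.28
tool_pos: [0.5302, -0.148, 0.1922]
ee_rot: [[-0.99, -0.142, -0.003], [-0.142, 0.99, 0.001], [0.002, 0.002, -1.0]]
contact_force: [2.2, -0.3, -8.0]
width: 0.0232
```

```bash
python3 - <<'E'
from h import *
s=arm.read_state(); t=s["tool_pos"]; r=t[:2]-H
x=r@ex; z=t[2]+.0187-.07; print("case",x,r@ey,z,"R",np.hypot(x,z),"ang",np.arctan2(z,-x),s["width"])
R=.207; v=-ex
for a in np.linspace(.8,1.29,10): print(round(-(-R*np.cos(a)-x),4),round(-(R*np.sin(a)-z),4),round(a,3))
E
```

```text
case -0.15351627656326353 -0.0002927265279302014 0.14094386859136443 R 0.20840446555519923 ang 0.7427276127649793 0.023246803612900473
-0.0093 -0.0075 0.8
-0.0176 -0.0152 0.854
-0.0263 -0.0223 0.909
-0.0354 -0.029 0.963
-0.0448 -0.0352 1.018
-0.0545 -0.0409 1.072
-0.0646 -0.046 1.127
-0.0749 -0.0505 1.181
-0.0854 -0.0545 1.236
-0.0962 -0.0579 1.29
```

{"method": "arm_command", "body": {"targets": [[[-0.0093,0,-0.0075,0],[-0.0176,0,-0.0152,0],[-0.0263,0,-0.0223,0],[-0.0354,0,-0.029,0],[-0.0448,0,-0.0352,0],[-0.0545,0,-0.0409,0],[-0.0646,0,-0.046,0],[-0.0749,0,-0.0505,0],[-0.0854,0,-0.0545,0],[-0.0962,0,-0.0579,0],[-0.0962,0,-0.0579,0]]]}}

```text
clock: 5.2
tool_pos: [0.6261, -0.1326, 0.25]
ee_rot: [[-0.99, -0.143, -0.003], [-0.143, 0.99, 0.004], [0.002, 0.004, -1.0]]
contact_force: [-1.8, 5.9, -0.6]
width: 0.0228
```

```bash
python3 - <<'E'
from h import *
s=arm.read_state(); t=s["tool_pos"]; r=t[:2]-H
x=r@ex; z=t[2]+.0187-.07; print("case",x,r@ey,z,"R",np.hypot(x,z),"ang",np.arctan2(z,-x),s["width"],s["contact_force"])
a,d=arm.snapshot("scene"); np.save("pics/m2.npy",d)
a=cv2.resize(a[80:320,120:380],None,fx=2.5,fy=2.5)
cv2.imwrite("pics/m2.png",a[:,:,::-1])
E
```

```text
case -0.056358462139705565 0.001409948838331485 0.19870824809619242 R 0.20654598547589972 ang 1.294430103038331 0.022815849354353303 [-1.78956123  5.88149584 -0.63122202]
```

View pics/m2.png

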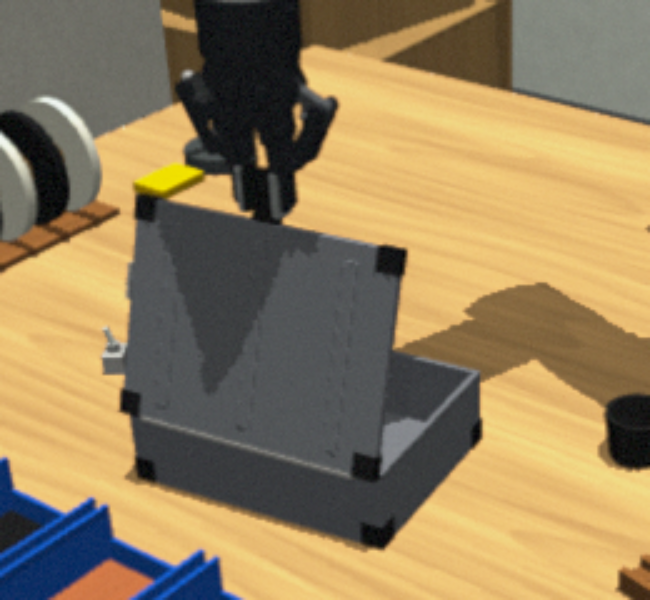

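Lid stands open (~1.27 rad); the gripper holds the tongue at (265,210) in the crop, the knob is hidden behind the lid. Now I release and go round to the knob.

{"method": "arm_command", "body": {"targets": [[[0,0,0,0],[0,0,0,0],[0,0,0,0],[0,0,0,0],[0,0,-0.03,0],[0,0,-0.06,0],[0,0,-0.085,0],[0,0,-0.085,0],[0.03,-0.04,-0.085,0],[0.074,-0.09,-0.085,0],[0.074,-0.13,-0.085,0],[0.074,-0.167,-0.085,0]]], "gripper": 0.5}}

```text
clock: 6.25
tool_pos: [0.5746, -0.2904, 0.3367]
ee_rot: [[-0.99, -0.142, 0.001], [-0.142, 0.99, -0.001], [-0.001, -0.001, -1.0]]
contact_force: [0.5, -0.6, -0.1]
width: 0.0426
```

```bash
python3 - <<'E'
from h import *
go(*case(-.13,-.167),.112,98.1)
a,d=arm.snapshot("top"); b,_=arm.snapshot("scene")
b=cv2.resize(b[80:320,120:340],None,fx=1.67,fy=1.67)[:400]
a=cv2.resize(a[180:340,320:480],None,fx=2.5,fy=2.5)
cv2.imwrite("pics/m3.png",np.hstack([a,b])[:,:,::-1])
E
```

```text
pos [ 0.5746 -0.2904  0.3367] yaw 98.2 w 0.0426 t 6.25 F [ 0.5 -0.6 -0.1]  -> shift [ 0.0006 -0.0192  0.2247] turn 0.001
```

View pics/m3.png

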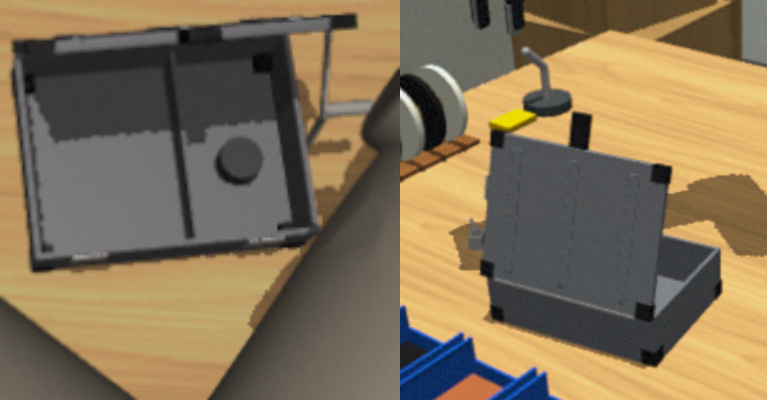

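Lid stays up on its own. In the top crop the knob bar runs (328,104)-(365,108), i.e. image about (452..466, 222); the divider is at (180,150), choke (240,160), left bay empty.

```bash
python3 - <<'E'
from h import *
for z in (.12,.125):
  for px in ((320+335/2.5,180+107.5/2.5),(320+360/2.5,180+107.5/2.5)):
    w=ray("top",px,z)[0][:2]-H; print(z,w@ex,w@ey)
# check case features: front rim corners, z=.07 ; divider ends z=.051
for n,px,z in (("FL",(38,265),.07),("FR",(315,235),.07),("divfront",(189,235),.051),("leftwall inner front",(45,250),.07)):
    w=ray("top",(320+px[0]/2.5,180+px[1]/2.5),z)[0][:2]-H; print(n,w@ex,w@ey)
go(*case(-.125,-.167),.114,98.1)
E
```

```text
0.12 -0.08753547639312294 -0.13358220019120567
0.12 -0.08903887700718664 -0.1543026151835295
0.125 -0.08881203013542693 -0.1319864723441624
0.125 -0.09030779398620864 -0.15260163468265395
FL -0.19072106834624952 0.11678869650339058
FR -0.18345703762382548 -0.11705284294202853
divfront -0.17224208228407925 -0.014615330063609367
leftwall inner front -0.17865825627043996 0.1099194836556796
pos [ 0.5745 -0.2956  0.3342] yaw 97.7 w 0.0425 t 6.35 F [ 0.5  0.9 -0.1]  -> shift [-0.0057 -0.014   0.2202] turn -0.006
```

{"method": "arm_command", "body": {"targets": [[[-0.005,-0.0015,0.035,0],[-0.005,-0.0015,0.07,0],[-0.005,-0.0015,0.105,0],[-0.005,-0.0015,0.14,0],[-0.005,-0.0015,0.17,0],[-0.005,-0.0015,0.2,0],[-0.005,-0.0015,0.221,0],[-0.005,-0.0015,0.221,0],[-0.005,-0.0015,0.221,0],[-0.005,-0.0015,0.221,0]]], "gripper": 1}}

```text
clock: 7.18
tool_pos: [0.5824, -0.2904, 0.1162]
ee_rot: [[-0.99, -0.142, 0.002], [-0.142, 0.99, -0.001], [-0.002, -0.002, -1.0]]
contact_force: [-0.1, -0.2, 0.1]
width: 0.0003
```

```bash
python3 - <<'E'
from h import *
go(*case(-.125,-.167),.114,98.1)
E
```

```text
pos [ 0.5824 -0.2904  0.1162] yaw 98.1 w 0.0003 t 7.18 F [-0.1 -0.2  0.1]  -> shift [ 0.0032 -0.0183  0.0022] turn 0.001
```

{"method": "arm_command", "body": {"targets": [[[0,-0.018,0.002,0],[0,-0.018,0.002,0],[-0.006,-0.018,0.002,0],[-0.012,-0.018,0.002,0],[-0.016,-0.018,0.004,0],[-0.02,-0.018,0.006,0],[-0.024,-0.018,0.009,0],[-0.024,-0.018,0.009,0]]]}}

```text
clock: 7.85
tool_pos: [0.6083, -0.3036, 0.1045]
ee_rot: [[-0.99, -0.142, -0.001], [-0.142, 0.99, 0.001], [0.0, 0.001, -1.0]]
contact_force: [-0.9, 0.9, 0.4]
width: -0.0001
```

```bash
python3 - <<'E'
from h import *
s=arm.read_state();r=s["tool_pos"][:2]-H;print(r@ex,r@ey,s["tool_pos"][2])
a,d=arm.snapshot("scene"); np.save("pics/s4.npy",d)
go(*case(-.1,-.167),.105,98.1)
E
```

```text
-0.09798544465361901 -0.16539979851797026 0.10446272294411421
pos [ 0.6081 -0.3038  0.1046] yaw 98.2 w -0.0002 t 7.9 F [ 0.  -0.6 -0.6]  -> shift [ 0.0018 -0.0015 -0.0004] turn 0.002
```

{"method": "arm_command", "body": {"targets": [[[-0.003,0,0.002,0],[-0.006,0,0.004,0],[-0.009,0,0.006,0],[-0.012,0,0.008,0],[-0.012,0,0.008,0]]]}}

```text
clock: 8.32
tool_pos: [0.6201, -0.3024, 0.0967]
ee_rot: [[-0.99, -0.142, -0.0], [-0.142, 0.99, 0.0], [-0.0, 0.0, -1.0]]
contact_force: [-0.5, -0.2, 0.1]
width: 0.0001
```

```bash
python3 - <<'E'
from h import *
s=arm.read_state();r=s["tool_pos"][:2]-H;print(r@ex,r@ey,s["tool_pos"][2],s["contact_force"])
b,_=arm.snapshot("top"); a,d=arm.snapshot("scene")
b=cv2.resize(b[180:340,360:500],None,fx=2.5,fy=2.5)
a=cv2.resize(a[80:320,120:340],None,fx=1.67,fy=1.67)[:400]
cv2.imwrite("pics/m4.png",np.hstack([b,a])[:,:,::-1])
E
```

```text
-0.08611633537505538 -0.16589417949870539 0.09668407998790364 [-0.46935462 -0.21538491  0.08249824]
```

View pics/m4.png

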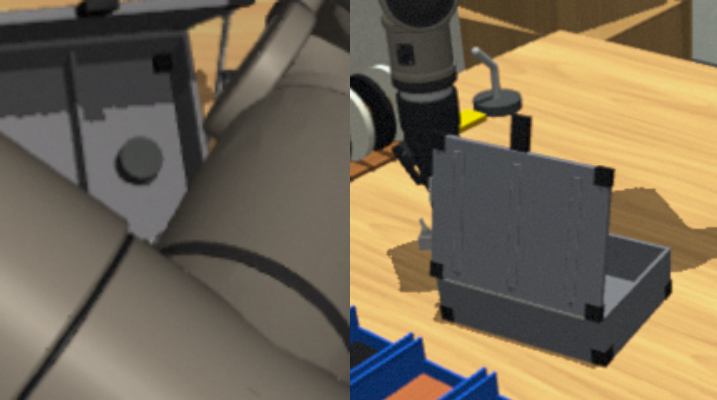

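The left crop shows the bar near (230,75), i.e. image about (452,210): it has moved away from the robot. Lid still up.

```bash
python3 - <<'E'
from h import *
for z in (.105,.108,.115):
    w=ray("top",(360+230/2.5,180+74/2.5),z)[0][:2]-H; print(z,w@ex,w@ey)
E
```

```text
0.105 -0.0546081306437334 -0.13829537854352775
0.108 -0.05546141552278419 -0.1373381640024004
0.115 -0.05745241357390257 -0.13510466340643662
```

{"method": "arm_command", "body": {"targets": [[[-0.002,0,0.0005,0],[-0.004,0,0.001,0],[-0.006,0,0.0015,0],[-0.008,0,0.002,0],[-0.008,0,0.002,0]]]}}

```text
clock: 8.83
tool_pos: [0.6279, -0.3015, 0.095]
ee_rot: [[-0.99, -0.142, -0.0], [-0.142, 0.99, 0.0], [0.0, 0.0, -1.0]]
contact_force: [-1.0, -0.2, -1.0]
width: 0.0
```

{"method": "arm_command", "body": {"targets": [[[-0.002,0,0.0005,0],[-0.004,0,0.001,0],[-0.006,0,0.0015,0],[-0.006,0,0.0015,0]]]}}

```text
clock: 9.17
tool_pos: [0.634, -0.3006, 0.0938]
ee_rot: [[-0.99, -0.142, 0.0], [-0.142, 0.99, -0.0], [-0.0, -0.0, -1.0]]
contact_force: [-0.7, 0.1, -1.0]
width: -0.0
```

```bash
python3 - <<'E'
from h import *
s=arm.read_state();r=s["tool_pos"][:2]-H;print(r@ex,r@ey,s["tool_pos"][2],s["contact_force"])
b,_=arm.snapshot("top")
b=cv2.resize(b[170:270,420:500],None,fx=6,fy=6,interpolation=cv2.INTER_CUBIC)
cv2.imwrite("pics/m5.png",b[:,:,::-1])
E
```

```text
-0.07216883981322543 -0.1660560507512598 0.09375821758883593 [-0.71960494  0.10573209 -1.02958661]
```

View pics/m5.png

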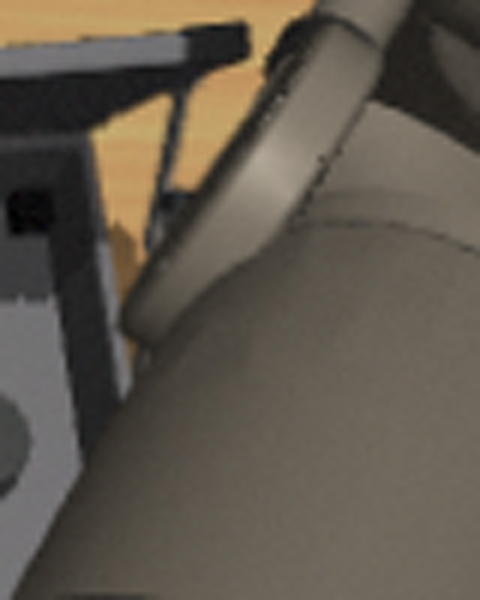

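Knob region now shows at crop (178,200), partly hidden by the forearm. I back off and look at the whole stay.

{"method": "arm_command", "body": {"targets": [[[0.03,0,0,0],[0.05,0,-0.01,0],[0.07,0,-0.04,0],[0.09,0,-0.07,0],[0.12,0,-0.1,0],[0.15,-0.01,-0.12,0],[0.18,-0.03,-0.12,0],[0.2,-0.06,-0.12,0],[0.2,-0.09,-0.12,0],[0.2,-0.12,-0.12,0],[0.2,-0.15,-0.12,0],[0.2,-0.15,-0.12,0]]]}}

```text
clock: 10.22
tool_pos: [0.4563, -0.4825, 0.2133]
ee_rot: [[-0.99, -0.138, 0.001], [-0.138, 0.99, -0.003], [-0.001, -0.003, -1.0]]
contact_force: [-0.7, 0.8, -0.3]
width: -0.0002
```

```bash
python3 - <<'E'
from h import *
b,d=arm.snapshot("top"); np.save("pics/m6.npy",d); cv2.imwrite("pics/m6f.png",b[:,:,::-1])
b=cv2.resize(b[170:290,320:480],None,fx=5,fy=5,interpolation=cv2.INTER_CUBIC)
cv2.imwrite("pics/m6.png",b[:,:,::-1])
E
```

```text
(no output)
```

View pics/m6.png

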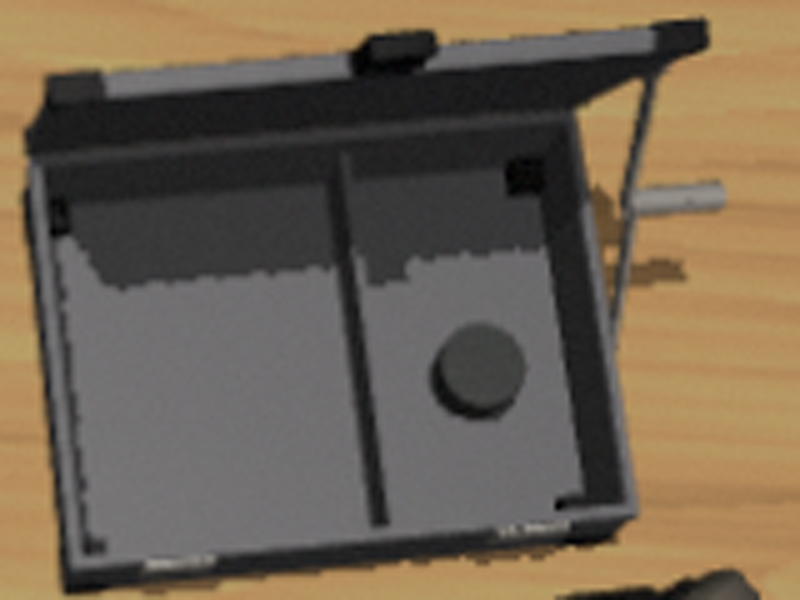

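Now fully visible: knob bar (632-722,197), lower link bottom (612,345), link top (650,75), choke (480,370), divider (345,160)-(378,520). I check lid angle from the scene depth and the knob's position.

```bash
cat >> h.py <<'E'
def lidangle(d):
    X=cloud("scene",d); r=X[...,:2]-H; x=r@ex; y=r@ey; z=X[...,2]
    m=(d>0)&(abs(y)<.09)&(z>.1)&(z<.24)&(x>-.07)&(x<.03)
    P=X[m]; c=np.median(P,0); 
    for _ in range(3):
        n=np.linalg.svd((P-c)[::3],full_matrices=False)[2][2]; e=(P-c)@n; P=P[abs(e)<.006]; c=P.mean(0)
    nx=n[:2]@ex; 
    return np.arctan2(abs(nx),abs(n[2])), len(P), (c[:2]-H)@ex, c[2]
E
python3 - <<'E'
from h import *
a,d=arm.snapshot("scene")
for n,q in (("held",np.load("pics/m2.npy")),("before push",np.load("pics/s4.npy")),("now",d)): print(n,lidangle(q))
X=cloud("top",np.load("pics/m6.npy"));dd=np.load("pics/m6.npy")
k=X[206:213,448:464]; m=(dd[206:213,448:464]>0)&(k[...,2]>.09)
q=k[m]; r=q[:,:2]-H; print("knob",m.sum(),np.median(r@ex),np.median(r@ey),np.median(q[:,2]))
for px,z in (((455,209.4),.112),):
    w=ray("top",px,z)[0][:2]-H;print(w@ex,w@ey)
for px,z in (((320+365/5,170+450/5),.051),((320+350/5,170+300/5),.051),((320+63/5,170+400/5),.07),((320+345/5,170+555/5),.07),((320+90/5,170+562/5),.07)):
    w=ray("top",px,z)[0][:2]-H;print("div,div,leftwall,frontwall",w@ex,w@ey)
E
```

```text
held (np.float64(1.2366014545153288), 5789, np.float64(-0.02635633015810928), np.float64(0.1715022039882392))
before push (np.float64(1.2799721381463487), 5663, np.float64(-0.021666374637141026), np.float64(0.17155395975136928))
now (np.float64(1.357147480558006), 5449, np.float64(-0.013636188944370914), np.float64(0.1715659643404732))
knob 89 -0.058202486678358985 -0.1436802186536216 0.11452443190813799
-0.056617391838046704 -0.14242298049155278
div,div,leftwall,frontwall -0.14167476345680874 -0.012454194793532382
div,div,leftwall,frontwall -0.07530007961519548 -0.013388629329038292
div,div,leftwall,frontwall -0.11431166250307329 0.11569673965361407
div,div,leftwall,frontwall -0.1888502158679198 0.004302881701450607
div,div,leftwall,frontwall -0.18366679385526744 0.11035598553860033
```

Lid angle 1.357 and knob (−53, +38 after front-rim offset) agree with locked; I'll confirm with a firm push onto the stop.

```bash
python3 - <<'E'
from h import *
go(*case(-.11,-.166),.098,98.1)
E
```

```text
pos [ 0.4566 -0.4782  0.2133] yaw 98.1 w 0.0002 t 10.32 F [ 0.7 -0.6  0.9]  -> shift [-0.1626  0.1509  0.1155] turn -0.001
```

{"method": "arm_command", "body": {"targets": [[[-0.04,0.04,0.02,0],[-0.07,0.08,0.05,0],[-0.1,0.11,0.08,0],[-0.12,0.14,0.1,0],[-0.13,0.151,0.115,0],[-0.14,0.151,0.115,0],[-0.15,0.151,0.115,0],[-0.163,0.151,0.115,0],[-0.175,0.151,0.115,0],[-0.185,0.151,0.116,0],[-0.193,0.151,0.118,0],[-0.193,0.151,0.118,0]]]}}

```text
clock: 11.32
tool_pos: [0.6276, -0.299, 0.0959]
ee_rot: [[-0.99, -0.144, 0.001], [-0.144, 0.99, 0.0], [-0.001, 0.0, -1.0]]
contact_force: [0.1, 0.5, 0.0]
width: 0.0002
```

{"method": "arm_command", "body": {"targets": [[[-0.002,0,0.001,0],[-0.004,0,0.002,0],[-0.006,0,0.003,0],[-0.008,0,0.004,0],[-0.008,0,0.004,0]]]}}

```text
clock: 11.73
tool_pos: [0.6343, -0.2996, 0.0917]
ee_rot: [[-0.99, -0.142, -0.0], [-0.142, 0.99, 0.0], [0.0, 0.0, -1.0]]
contact_force: [-0.4, 0.6, 0.2]
width: -0.0002
```

{"method": "arm_command", "body": {"targets": [[[-0.0015,0,0,0],[-0.003,0,0,0],[-0.003,0,0,0]]]}}

```text
clock: 11.98
tool_pos: [0.6364, -0.2993, 0.0913]
ee_rot: [[-0.99, -0.142, -0.002], [-0.142, 0.99, 0.0], [0.002, 0.001, -1.0]]
contact_force: [-3.8, -1.7, -1.7]
width: 0.0004
```

{"method": "arm_command", "body": {"targets": [[[-0.001,0,0,0],[-0.002,0,0,0],[-0.002,0,0,0]]]}}

```text
clock: 12.23
tool_pos: [0.6368, -0.2992, 0.0912]
ee_rot: [[-0.99, -0.141, -0.006], [-0.141, 0.99, 0.001], [0.006, 0.002, -1.0]]
contact_force: [-11.1, -0.8, 1.7]
width: 0.0
```

Force rose to 11 N with no motion, so the knuckle is on its stop. Back off towards the stand.

{"method": "arm_command", "body": {"targets": [[[0.03,0,0,0],[0.06,0,-0.02,0],[0.09,0,-0.06,0],[0.12,0,-0.1,0],[0.15,0.03,-0.13,0],[0.16,0.07,-0.13,0],[0.16,0.11,-0.13,0],[0.16,0.15,-0.13,0],[0.16,0.19,-0.13,0],[0.16,0.23,-0.13,0],[0.16,0.27,-0.13,0],[0.16,0.31,-0.13,0]]], "gripper": 0.5}}

```text
clock: 13.23
tool_pos: [0.4377, -0.0184, 0.2227]
ee_rot: [[-0.99, -0.141, 0.003], [-0.141, 0.99, 0.0], [-0.003, -0.0, -1.0]]
contact_force: [1.0, 1.1, -0.7]
width: 0.043
```

```bash
python3 - <<'E'
from h import *
go(.4742,.236,.13,166.7); print(arm.read_state()["q"].round(2))
a,d=arm.snapshot("scene"); print(lidangle(d))
E
```

```text
pos [ 0.4377 -0.0184  0.2227] yaw 98.1 w 0.043 t 13.23 F [ 1.   1.1 -0.7]  -> shift [-0.0717  0.2467  0.0928] turn -1.197
[-0.22  0.19  1.76  0.    1.19 -1.93]
(np.float64(1.3487273280774859), 5464, np.float64(-0.014305727775747902), np.float64(0.1716206589590373))
```

{"method": "arm_command", "body": {"targets": [[[-0.01,0.03,0,-0.12],[-0.02,0.065,0,-0.24],[-0.03,0.1,0,-0.36],[-0.04,0.135,0,-0.48],[-0.05,0.17,0,-0.6],[-0.06,0.2,0,-0.72],[-0.07,0.235,0.02,-0.84],[-0.072,0.247,0.05,-0.96],[-0.072,0.247,0.08,-1.08],[-0.072,0.247,0.093,-1.197],[-0.072,0.247,0.093,-1.197],[-0.072,0.247,0.093,-1.197]]]}}

```text
clock: 14.28
tool_pos: [0.4743, 0.2348, 0.1291]
ee_rot: [[-0.233, -0.973, 0.0], [-0.973, 0.233, 0.0], [-0.0, 0.0, -1.0]]
contact_force: [1.4, 0.1, 0.8]
width: 0.0428
```

```bash
python3 - <<'E'
from h import *
go(.4742,.236,.0245,166.7)
a,d=arm.snapshot("scene")
# predicted pixel of TCP and block centre in scene
c=arm.get_calibration("scene"); T=np.linalg.inv(c["world_from_camera"]); s=arm.read_state()["tool_pos"]
for P in (s,[.4742,.236,.048]):
    print(cv2.projectPoints(np.array([P],float),cv2.Rodrigues(T[:3,:3])[0],T[:3,3],K(c),c["dist_coeffs"])[0].ravel())
a=cv2.resize(a[190:340,340:500],None,fx=5,fy=4,interpolation=cv2.INTER_CUBIC)
cv2.imwrite("pics/m7.png",a[:,:,::-1])
E
```

```text
pos [0.4743 0.2348 0.1291] yaw 166.5 w 0.0428 t 14.28 F [1.4 0.1 0.8]  -> shift [-0.0011  0.0004  0.1046] turn -0.003
[428.06983485 238.50318664]
[424.94109648 273.69478143]
```

View pics/m7.png

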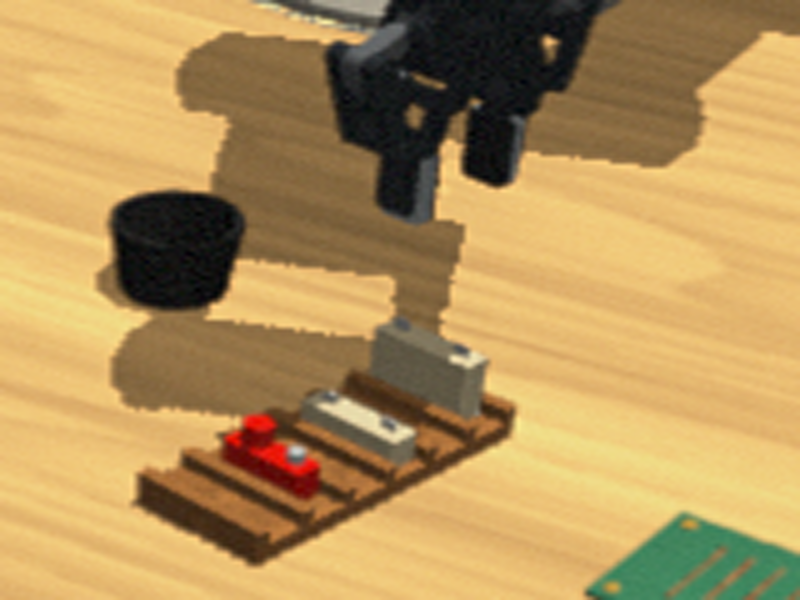

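The tall block's top centre is at crop (430,338) → image (426,274.5), predicted (424.9,273.7): agreement within 2 mm, fingers above it. Descend and grip.

{"method": "arm_command", "body": {"targets": [[[-0.001,0,0.03,0],[-0.001,0,0.06,0],[-0.001,0,0.085,0],[-0.001,0,0.098,0],[-0.001,0,0.1045,0],[-0.001,0,0.1045,0],[-0.001,0,0.1045,0],[-0.001,0,0.1045,0]]]}}

```text
clock: 15.0
tool_pos: [0.4757, 0.2358, 0.0261]
ee_rot: [[-0.23, -0.973, 0.003], [-0.973, 0.23, 0.001], [-0.002, -0.003, -1.0]]
contact_force: [0.2, -0.6, 0.5]
width: 0.0427
```

{"method": "arm_command", "body": {"targets": [[[0,0,0,0],[0,0,0,0],[0,0,0,0],[0,0,0,0],[0,0,0,0],[0,0,0,0],[0,0,0,0]]], "gripper": 1, "force": 30}}

```text
clock: 15.58
tool_pos: [0.4748, 0.2357, 0.0254]
ee_rot: [[-0.23, -0.973, 0.001], [-0.973, 0.23, 0.001], [-0.001, -0.001, -1.0]]
contact_force: [-0.9, -0.6, 4.7]
width: 0.0132
```

{"method": "arm_command", "body": {"targets": [[[0,0,-0.015,0],[0,0,-0.03,0],[0,0,-0.06,0],[0,0,-0.1,0],[0,0,-0.14,0],[0,0,-0.165,0],[0,0,-0.165,0]]]}}

```text
clock: 16.17
tool_pos: [0.4771, 0.2365, 0.1956]
ee_rot: [[-0.229, -0.973, 0.011], [-0.973, 0.229, 0.004], [-0.006, -0.01, -1.0]]
contact_force: [1.4, 0.0, 0.2]
width: 0.0135
```

```bash
python3 - <<'E'
from h import *
print(case(-.12,.05)); go(*case(-.12,.05),.19,98.1)
E
```

```text
[ 0.556263 -0.093455]
pos [0.4771 0.2365 0.1956] yaw 166.7 w 0.0135 t 16.17 F [1.4 0.  0.2]  -> shift [ 0.303  -0.1527  0.0053] turn 1.198
```

{"method": "arm_command", "body": {"targets": [[[0.025,-0.012,0,0.1],[0.055,-0.027,0,0.21],[0.085,-0.042,0,0.32],[0.115,-0.057,0,0.43],[0.145,-0.072,0,0.54],[0.175,-0.087,0,0.65],[0.205,-0.102,0,0.76],[0.235,-0.118,0,0.87],[0.265,-0.133,0,0.98],[0.285,-0.143,0,1.09],[0.303,-0.153,0,1.197],[0.303,-0.153,0,1.197]]]}}

```text
clock: 17.17
tool_pos: [0.5541, -0.0982, 0.1884]
ee_rot: [[-0.991, -0.133, -0.0], [-0.133, 0.991, -0.001], [0.0, -0.001, -1.0]]
contact_force: [-1.3, 0.6, -0.4]
width: 0.0137
```

```bash
python3 - <<'E'
from h import *
go(*case(-.12,.05),.021,98.1)
a,d=arm.snapshot("scene"); print(lidangle(d)); b,_=arm.snapshot("top")
b=cv2.resize(b[170:330,300:480],None,fx=2.5,fy=2.5)
a=cv2.resize(a[80:320,130:350],None,fx=1.67,fy=1.67)[:400]
cv2.imwrite("pics/m8.png",np.hstack([b,a])[:,:,::-1])
E
```

```text
pos [ 0.5541 -0.0982  0.1884] yaw 97.6 w 0.0137 t 17.17 F [-1.3  0.6 -0.4]  -> shift [-0.0029  0.0046  0.1674] turn -0.008
(np.float64(1.3510307275340432), 5441, np.float64(-0.014334878059279618), np.float64(0.17171294612973062))
```

View pics/m8.png

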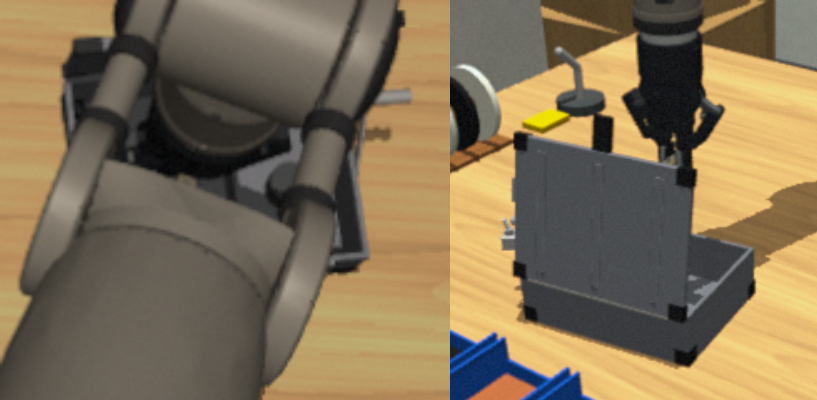

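The block is held (crop left (185,182)), lid upright, knob at (395,97) unchanged. I descend slightly nearer to the front for lid clearance.

{"method": "arm_command", "body": {"targets": [[[0.015,0.003,0.0,-0.008],[0.015,0.003,0.02,-0.008],[0.015,0.003,0.045,-0.008],[0.015,0.003,0.07,-0.008],[0.015,0.003,0.095,-0.008],[0.015,0.003,0.115,-0.008],[0.015,0.003,0.13,-0.008],[0.015,0.003,0.14,-0.008],[0.015,0.003,0.15,-0.008],[0.015,0.003,0.158,-0.008],[0.015,0.003,0.163,-0.008],[0.015,0.003,0.163,-0.008]]]}}

```text
clock: 18.27
tool_pos: [0.5381, -0.0934, 0.0257]
ee_rot: [[-0.989, -0.15, -0.001], [-0.15, 0.989, 0.0], [0.001, 0.001, -1.0]]
contact_force: [0.0, 1.0, -0.2]
width: 0.013
```

{"method": "arm_command", "body": {"targets": [[[0,0,0,0],[0,0,0.001,0],[0,0,0.002,0],[0,0,0.003,0],[0,0,0.003,0]]]}}

```text
clock: 18.68
tool_pos: [0.5385, -0.0937, 0.0235]
ee_rot: [[-0.989, -0.15, 0.0], [-0.15, 0.989, 0.0], [-0.0, -0.0, -1.0]]
contact_force: [-0.4, -0.7, -1.0]
width: 0.0136
```

{"method": "arm_command", "body": {"targets": [[[0,0,0.001,0],[0,0,0.002,0],[0,0,0.003,0],[0,0,0.003,0],[0,0,0.003,0]]]}}

```text
clock: 19.1
tool_pos: [0.5384, -0.0937, 0.0203]
ee_rot: [[-0.989, -0.15, -0.0], [-0.15, 0.989, 0.0], [0.0, 0.0, -1.0]]
contact_force: [-0.3, 0.0, -0.5]
width: 0.0137
```

{"method": "arm_command", "body": {"targets": [[[0,0,0.0005,0],[0,0,0.001,0],[0,0,0.001,0],[0,0,0.001,0]]]}}

```text
clock: 19.43
tool_pos: [0.5385, -0.0937, 0.0194]
ee_rot: [[-0.989, -0.15, 0.0], [-0.15, 0.989, 0.0], [-0.0, -0.0, -1.0]]
contact_force: [0.6, -0.1, 0.5]
width: 0.0133
```

{"method": "arm_command", "body": {"targets": [[[0,0,0.0005,0],[0,0,0.001,0],[0,0,0.001,0],[0,0,0.001,0]]]}}

```text
clock: 19.77
tool_pos: [0.5385, -0.0937, 0.0194]
ee_rot: [[-0.989, -0.15, 0.001], [-0.15, 0.989, -0.0], [-0.0, -0.0, -1.0]]
contact_force: [-2.0, 0.6, 8.7]
width: 0.0136
```

Floor contact (8.7 N). Release and rise.

{"method": "arm_command", "body": {"targets": [[[0,0,-0.001,0],[0,0,-0.001,0],[0,0,-0.001,0],[0,0,-0.001,0],[0,0,-0.001,0],[0,0,-0.01,0],[0,0,-0.03,0],[0,0,-0.06,0],[0,0,-0.1,0],[0,0,-0.14,0],[0,0,-0.18,0],[0,0,-0.18,0]]], "gripper": 0.55}}

```text
clock: 20.77
tool_pos: [0.542, -0.0948, 0.2074]
ee_rot: [[-0.989, -0.15, 0.014], [-0.15, 0.989, -0.005], [-0.014, -0.007, -1.0]]
contact_force: [0.9, -0.4, -0.4]
width: 0.0385
```

{"method": "arm_command", "body": {"targets": [[[0.03,0.03,0,0],[0.05,0.06,0,0],[0.06,0.1,0,0],[0.07,0.14,0,0],[0.07,0.18,0,0],[0.07,0.22,0,0],[0.07,0.26,0,0],[0.07,0.3,0,0],[0.07,0.34,0,0],[0.07,0.34,0,0],[0.07,0.34,0,0]]]}}

```text
clock: 21.68
tool_pos: [0.4175, 0.2338, 0.1986]
ee_rot: [[-0.988, -0.154, 0.0], [-0.154, 0.988, 0.0], [-0.0, 0.0, -1.0]]
contact_force: [0.5, -0.5, -0.6]
width: 0.0383
```

```bash
python3 - <<'E'
from h import *
s=arm.read_state(); print(s["tool_pos"],s["clock"],s["contact_force"])
a,d=arm.snapshot("scene"); print(lidangle(d)); b,e=arm.snapshot("top")
X=cloud("top",e); k=X[206:213,448:464]; m=(e[206:213,448:464]>0)&(k[...,2]>.09); q=k[m]; print("knob",m.sum(),np.median((q[:,:2]-H)@ex),np.median(q[:,2]))
r=X[...,:2]-H;x=r@ex;y=r@ey;z=X[...,2]; mm=(e>0)&(x>-.172)&(x<-.08)&(y>0)&(y<.1)&(z>.02)&(z<.08); print("block",mm.sum(),x[mm].mean(),y[mm].mean(),np.percentile(z[mm],[5,50,95]))
b=cv2.resize(b[170:330,180:480],None,fx=2.6,fy=2.6)
a=cv2.resize(a[80:340,120:470],None,fx=2.2,fy=2.2)
cv2.imwrite("pics/m9.png",b[:,:,::-1]); cv2.imwrite("pics/m9s.png",a[:,:,::-1])
E
```

```text
[0.41751644 0.23381424 0.19859594] 21.6833 [ 0.51588328 -0.50642194 -0.64630683]
(np.float64(1.3503006026755744), 5452, np.float64(-0.01432738497618794), np.float64(0.17178778256109284))
knob 93 -0.05607680124358344 0.11244025968132465
block 176 -0.13815611006217907 0.05420528740851498 [0.02610453 0.04132165 0.04604955]
```

View pics/m9.png

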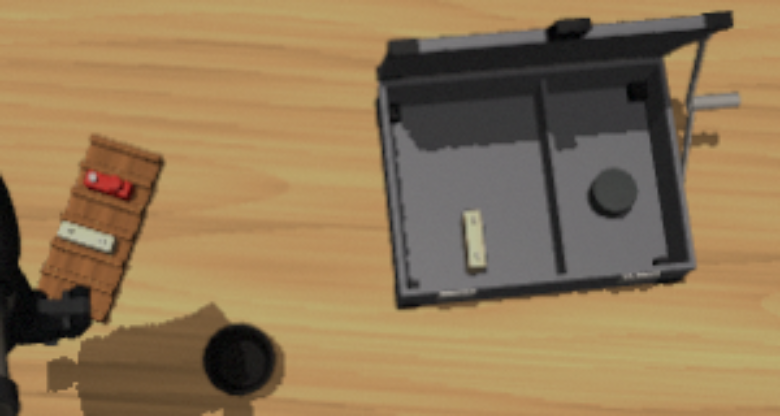

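The block stands upright in the left bay (top 41 mm, crop (474,240)), lid and knob (715,100) are locked, and short block, fuse holder, cup and choke are in place.

```bash
python3 -c "
from bench import arm
print(arm.hand_in())"
```

```text
the job is handed in; nothing more can be done
None
```

The job is done and handed in at about 22 s of the 67 s allowed. The lid is locked open, and the tall block stands upright in the empty left-hand bay.

**What I did**
- I gripped the pull tongue, raised the lid to about 1.27 rad and let go; it stayed there.
- I pushed the stay knob past straight, then pushed it a second time. That push met 11 N with almost no further movement.
- I took the tall block out of the stand, set it down until the floor pushed back at 8.7 N, released it and moved the arm clear.

**What the last checks showed**
- **Lid:** it stands at 1.350 rad, measured from depth, and held that through every later move.
- **Knob:** it measures about 51–53 mm in front of the hinge (56–58 mm raw) and 36–38 mm above it, close to the given locked position of 53 and 38 mm.
- **Block:** its top is about 41 mm above the table, which fits a 36 mm block on the 6 mm floor.
- **Other parts:** the short block, fuse holder, cup and choke look unmoved. The board and toggle were outside the last picture, and the arm did not work near them.

**What disagreed:** my hinge estimate was about 5 mm too far from the robot, judging by the front rim. I corrected the raw knob reading by that amount. The lid angle alone cannot tell locked from straight, so the lock rests on the knob position and the stop force.

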